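# Move a slide basket from the drain hook to the sprung staining hook

## Task

Take the slide basket off the grey drain hook and, without setting it down or letting it tip, hang it on the blue staining hook: bring it in from the open front with its crossbar just above the arms, press the crossbar back gently against the black spring buffer (do not drive the spring to its end stop), then lower it gently behind the two orange lips so that it lies flat on both arms, held between lips and buffer. Let go, and leave everything else on the counter undisturbed.

Things in the scene. Friction and masses are not known exactly. Their poses are not given: they have to be found in the camera images.
- basket_grip (a point): Centre of the white square grip of the loose slide basket (0.33 to 0.6 kg). The grip, 18 x 18 mm and 56 mm tall, stands on a flat steel crossbar; this point is 35 mm above the crossbar's underside, 27 mm below the grip's top. Axes: z up, y along the crossbar, x across it.
- basket_bar (a point): Middle of the underside of the basket's crossbar, 35 mm below basket_grip, same axes. The crossbar is 16 mm (x) by 90 mm (y) by 6 mm thick and lies across the two arms of a hook. Two struts, 8 mm (x) by 30 mm (y) together, go down between the arms to the basket box.
- basket: The slide basket; origin and axes as basket_bar. Its box, 50 mm (x) by 80 mm (y), reaches from 40 to 90 mm below the crossbar's underside. It is wider than the gap between a hook's arms, so the basket leaves and enters a hook only by the open front (-x of the hook), with the arms between crossbar and box.
- drain_seat (a point): Point on the fixed grey drain hook, midway between its two arms, level with their upper faces (150 mm over the counter); the crossbar hangs here at the start, within 5 mm. Axes: x from the open front back to the post, y across the arms, z up. The arms end at x = -30 mm in tips that rise 10 mm above them.
- drain_hook: The grey hook; origin on the counter 150 mm below drain_seat, same axes. Both hooks: steel arms 10 mm wide, 8 mm thick, centred at y = -30 and +30 mm (free gap 50 mm); post and head from x = +61 mm, rising 6 mm over the arms; foot plate 100 mm wide from x = -55 to +85 mm.
- stain_seat (a point): Point on the fixed blue staining hook, midway between its arms, level with their upper faces (165 mm over the counter); axes as for drain_seat. The arms end at x = -45 mm in tips that rise 6 mm. An orange catch is clamped on the arms, up to 14 mm forward or back (x) of its middle place; where exactly is not given and must be felt or seen.
- stain_hook: The blue hook with its catch; origin on the counter 165 mm below stain_seat, same axes. Catch: on each arm a lip 7 mm high, 5 mm thick, rear face at x = -8 mm in the middle place; behind them a sprung black buffer plate 36 mm wide, 1 to 21 mm above the arms, face at x = +3 mm. Nothing on it rises over 22 mm above the arms.
- buffer (a joint): How far the buffer is pressed back, m: 0 free, 0.009 end stop. Spring: 1.8 N at first touch, 0.9 N more per mm. A crossbar carried 9 to 14 mm above the arms clears tips and lips and meets the buffer. The gap lip to buffer is 11 mm, so the 16 mm crossbar goes down only with this at about 0.0055 to 0.008; seated it rests at 0.005.
- card_box: White card carton, 61 x 91 x 66 mm, loose bystander; origin at the centre of its underside.
- specimen_cup: White lidded specimen cup, 49 mm across, 55 mm tall, loose bystander; origin at the centre of its underside.
- petri_dish: Round petri dish, 93 mm across, 16 mm tall, loose bystander; origin at the centre of its underside.
Mind the look-alikes: they are no part of the job. Leave any green look-alike of the basket alone.

How it is judged (in metres and radians):
On the way, in this order (a step that is already met when the one before it is completed fails the run):
1. the basket is lifted off the drain hook and carried clear of it (horizontal distance between basket_bar and drain_seat above 0.08 m and height (world z) of basket_bar above 0.12 m), for 0.1 s.
2. the crossbar, held above the arms of the staining hook, presses the spring buffer back (value of joint buffer above 0.0045 m and z of basket_bar in the frame of stain_seat above 0.006 m), for 0.05 s.
At the end, for the whole second after the job is handed in: The basket hangs at rest on the staining hook, level within about 4.5 degrees, its crossbar flat on both arms (within 2.5 mm of them), centred across them within 12 mm, and held behind the lips so that the buffer stays pressed 3 to 7.5 mm (value of joint buffer between 0.003 and 0.0075 m and z of basket_bar in the frame of stain_seat between -0.003 and 0.0025 m and y of basket_bar in the frame of stain_seat between -0.012 and 0.012 m and x of basket_bar in the frame of stain_seat between -0.02 and 0.02 m and angle between basket_bar's own z axis and vertical below 0.08 rad and linear speed of basket below 0.02 m/s); the robot touches nothing.
It fails at once if the basket is set down or carried low (its underside less than 20 mm above the counter) (height (world z) of basket_bar below 0.11 m).
It fails at once if the basket tips more than 17 degrees (angle between basket_bar's own z axis and vertical above 0.3 rad).
It fails at once if the spring buffer is driven to its end stop (value of joint buffer above 0.0087 m).
It fails at once if the basket is pushed against the staining hook with more than 35 N (contact force between basket and stain_hook above 35 N).
It fails at once if the card carton, specimen cup or petri dish is shoved (moved more than 15 mm) (distance of any of card_box, specimen_cup, petri_dish from where it was at the start of the episode above 0.015 m).
It also fails if it takes over 70 s, if anything falls off the work surface, if the arm or the gripper's body presses on something with over 40 N, if the wrist force passes 120 N, or if a joint passes its speed limit or range.

## Robot

A 6-joint arm with a two-finger parallel gripper is mounted at the origin on a cart in front of the work surface, level with it; the furniture and walls round the work are solid. World frame = base frame: x ahead of the robot, y to its left, z up, the work surface at z = 0. Lengths are in m, angles in degrees, forces in N, time in s.
With the tool pointing down it reaches from about 0.4 to 0.825 m from the base axis. Payload 7 kg.
Tool frame: the origin (TCP) lies between the finger pads; the fingertips stand 19 mm ahead of it and the grasp point (between the pads) is the TCP (r.finger_overhang is the distance from the TCP to the fingertips, in m); z points along the fingers, y is the direction in which the jaws open and shut (so a half turn about z gives the same grasp; the last joint's range is limited). The gripper opens to 88 mm and grips with 3 to 60 N. Pads are 19 mm wide; open, the fingers measure 130 mm over their backs; the gripper's body (78 mm by 193 mm) begins 47 mm behind the grasp point.
Start: joints at [90.247, 20.546, 0.682, 0, -70.136, -16.507], TCP at [0.189, 0.648, 0.246] pointing down, gripper open.
Joint ranges: [-176.03, 176.03], [-82.01, 121.73], [-58.28, 71.71], [-173.87, 95.51], [-174.79, -0.11], [-173.66, 173.66]. Speed limits (degrees/s): [136.94, 136.94, 172.46, 180, 180, 180].

## Interface

Orientations are given as [roll, pitch, yaw] about the fixed x, y, z axes, in that order (R = Rz(yaw) Ry(pitch) Rx(roll)).
In Python, from plant import r, optics gives the robot as it stands. The module is installed in compiled form; this text tells all that it offers.
- The arm moves only by the tool step_arm, never from a script. Its argument "increments" is a list of rows, each an object of numbers: "tx", "ty", "tz": the shift along the world's x, y, z in mm; "ax", "ay", "az": the turn, a rotation vector about the world's x, y, z in degrees; "claw": the gripper command: -1 is shut, 1 is fully open, values between are in proportion. In form: [{"tx": .., "ty": .., "tz": .., "ax": .., "ay": .., "az": .., "claw": ..}, ...]. A call has 1 to 12 rows; each row shifts and turns the commanded pose from where the row before left it; what a row does not reach is not made up. A row lasts 1/10 s, in which the tool goes at most 50 mm and 8.59 degrees, less where a joint would pass 70% of its speed; a pose out of reach is approached as far as the arm can. A call with a gripper value outside its range is refused whole. The fingers move at their own pace and stop on an object; "newtons" is the grip in N (left out, the last holds). Time passes only in rows, so rows that do not move let the fingers close. It gives the time, the measured TCP pose, the force and the opening at its end, in the units of the state.
- r.get_state(): the state, without advancing time (a new reading comes with each control period).
- optics.capture(name): name is "side" or "top"; returns a dict with "image" (480x640x3 uint8, blue, green, red), "depth" (480x640 float32, m along the optical axis (not along the pixel's ray), 0 where there is no reading), "fx", "fy", "cx", "cy" (pixels), "R" (3x3) and "t" (3): a world point X has camera coordinates R X + t. Camera axes: x right, y down, z forward; pixel columns grow to the right and rows downward; lengths in m; the calibration is good to about 2 mm. A picture is of the moment at which its call begins.
- r.close_job(): hands the job in, once; it reports no verdict.
The state is a dict: "time_s": time; "joints": joint angles; "qd": joint speeds; "joint_torque": joint torques, N m; "tcp_pos": TCP position; "eef_rot": TCP orientation; "contact_force": force on the tool from outside, world axes, zero at the start; "moment": the same for the moment, N m; "gripper_width": finger opening in m.
Only numpy, scipy, OpenCV 4.12 (cv2) and the standard library are available. Lean on these libraries where they do the work, as an engineer would, in place of code of your own. Each camera call takes 0.05 s, during which the arm holds its last target. There are 200 camera calls.

## Working session

There is one attempt and no reset: what is moved stays moved. The work goes in short steps, Python scripts to look and compute and a tool call to move; the robot and the scene stay as the last step left them, time stands still between calls to the robot, and variables do not carry over. Pictures are saved under pics/ and viewed, about 8 in all and at most 12, crops included, and the job is handed in when it is done.

Besides the shell and the picture viewer there is one more tool, called by a JSON object that holds its "method" and its "body". step_arm: Moves the arm, as the interface text tells. Its arguments: {"type":"object","properties":{"increments":{"type":"array","items":{"type":"object","properties":{"tx":{"type":"number"},"ty":{"type":"number"},"tz":{"type":"number"},"ax":{"type":"number"},"ay":{"type":"number"},"az":{"type":"number"},"claw":{"type":"number"}}}},"newtons":{"type":"number"}},"required":["increments"]}

```bash
mkdir -p pics
cat > h.py <<'E'
import numpy as np, cv2, pickle
from plant import r, optics
def cap(n,save=None):
    c=optics.capture(n)
    if save: cv2.imwrite(f'pics/{save}.png',c['image']); pickle.dump(c,open(f'{save}.pkl','wb'))
    return c
def pts(c):
    d=c['depth']; v,u=np.indices(d.shape)
    P=np.stack([(u-c['cx'])/c['fx']*d,(v-c['cy'])/c['fy']*d,d],-1)
    W=(P-np.array(c['t']).ravel())@np.array(c['R']); W[d==0]=np.nan
    return W
def ray(c,u,v,z):
    R=np.array(c['R']);o=-R.T@np.array(c['t']).ravel()
    d=R.T@np.array([(u-c['cx'])/c['fx'],(v-c['cy'])/c['fy'],1]);return o+d*(z-o[2])/d[2]
def proj(c,X):
    p=np.array(c['R'])@X+np.array(c['t']).ravel();return c['fx']*p[0]/p[2]+c['cx'],c['fy']*p[1]/p[2]+c['cy']
E
python3 - <<'E'
from h import *
for n in('side','top'):
    c=cap(n,n+'0');R=np.array(c['R']);print(n,-R.T@np.array(c['t']).ravel(),R[2],c['fx'],(c['depth']>0).mean())
print(r.get_state())
E
```

```text
side [ 0.51913    -1.22655005  0.90153831] [ 0.03287454  0.83593113 -0.54784889] 619.6467217660778 0.9476692708333333
top [ 0.34977456 -0.02073971  1.03264798] [ 0.21771062  0.01000359 -0.9759621 ] 478.6250979409043 0.996015625
{'time_s': 0.1, 'joints': array([ 9.02491432e+01,  2.05864443e+01,  6.40263056e-01, -1.49356886e-02,
       -7.01365567e+01, -1.65077655e+01]), 'qd': array([-0.00192099, -0.04258643,  0.18229903,  0.09976757, -0.04432558,
       -0.08368242]), 'joint_torque': array([-2.76728402e-03, -5.84166241e+01,  2.93752223e+01,  7.01568246e+00,
        1.01747538e-02, -5.72228737e-05]), 'tcp_pos': array([0.18889769, 0.64761693, 0.2447446 ]), 'eef_rot': array([ 1.79916683e+02, -1.00487021e-02, -1.62637000e+01]), 'contact_force': array([-0.38272835,  0.08567802,  0.92690954]), 'moment': array([ 0.00054207,  0.00170278, -0.02959163]), 'gripper_width': 0.08748604989155065}
```

View pics/side0.png

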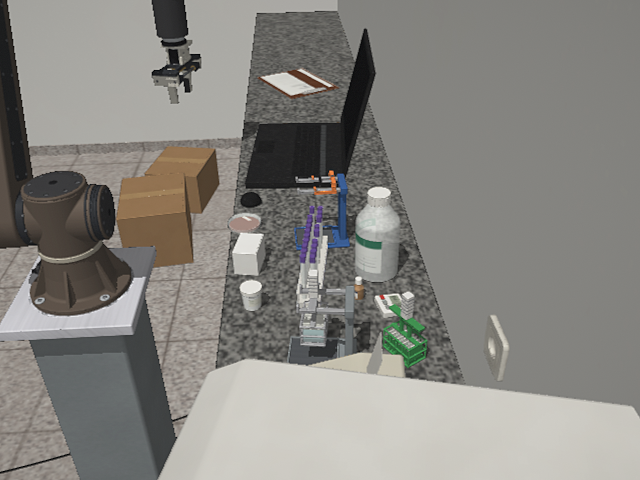

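View pics/top0.png

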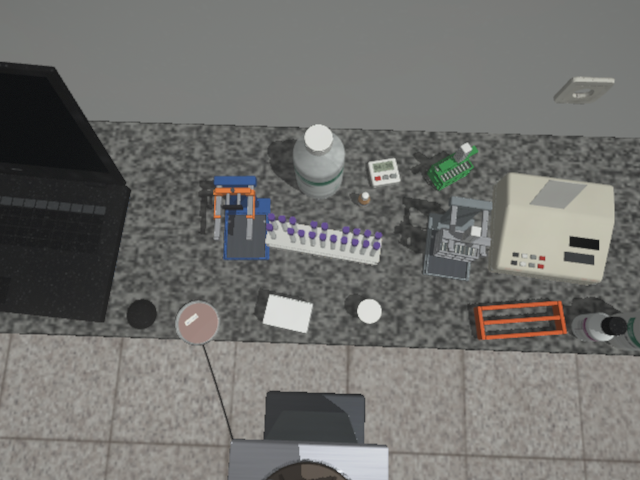

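The side view shows the grey hook with the basket near (325,310), the blue hook near (340,200) with its orange catch, the tube rack between them and the green look-alike at (405,340). In the top view there are two grip candidates. One is a white square at (476,231) on the grey hook, above a grey/clear basket. The other is a white square at (466,148) on the green basket. The first fits the description because it hangs on the grey drain hook. I'll confirm it in a crop while measuring.

Run:
```python
from h import *
c=pickle.load(open('top0.pkl','rb'));s=pickle.load(open('side0.pkl','rb'))
W=pts(c);im=c['image']
a=cv2.resize(im[180:290,400:510],(400,400),interpolation=cv2.INTER_CUBIC)
b=cv2.resize(im[165:275,195:305],(400,400),interpolation=cv2.INTER_CUBIC)
t=cv2.resize(s['image'][150:370,220:440],(0,0),fx=1,fy=1)
cv2.imwrite('pics/crop1.png',np.hstack([a,b]))
for n,(u,v) in dict(grip=(476,231),green=(466,148),box=(288,313),cup=(369,311),dish=(197,322),rack=(340,240),bottle=(318,138),analyser=(550,230),bar1=(455,240)).items():
    print(n,W[v,u].round(3))
# raised stuff map around hooks: mask by height
hs=cv2.cvtColor(im,cv2.COLOR_BGR2HSV)
def rep(n,m):
    P=W[m]; 
    k,l,st,ce=cv2.connectedComponentsWithStats(m.astype(np.uint8))
    for i in range(1,k):
        if st[i,4]>12:
            P=W[l==i];print(n,st[i],ce[i].round(1),np.nanpercentile(P,[2,50,98],axis=0).round(3).tolist())
roi=np.zeros(im.shape[:2],bool)
roi[165:275,400:500]=1
rep('white',roi&(im.min(2)>190)&(W[...,2]>.16))
rep('z.13+',roi&(W[...,2]>.13))
roi[:]=0;roi[165:275,195:285]=1
rep('orange',roi&(hs[...,0]>5)&(hs[...,0]<20)&(hs[...,1]>150))
rep('hookhi',roi&(W[...,2]>.14))
rep('blue',roi&(hs[...,0]>100)&(hs[...,0]<125)&(hs[...,1]>120))
```

```text
grip [ 0.55  -0.283  0.212]
green [ 0.731 -0.288  0.153]
box [0.404 0.051 0.065]
cup [ 0.414 -0.111  0.055]
dish [0.381 0.245 0.015]
rack [ 0.541 -0.047  0.135]
bottle [0.712 0.001 0.22 ]
analyser [ 0.586 -0.472  0.089]
bar1 [ 0.545 -0.261  0.154]
white [472 227   9   9  68] [475.7 230.8] [[0.542, -0.29, 0.209], [0.55, -0.283, 0.211], [0.557, -0.276, 0.214]]
z.13+ [ 442  196   50   62 1509] [468.1 224.4] [[0.522, -0.327, 0.14], [0.564, -0.282, 0.154], [0.626, -0.243, 0.212]]
orange [213 188  42  31 307] [233.9 195.7] [[0.571, 0.119, 0.159], [0.616, 0.152, 0.181], [0.624, 0.194, 0.186]]
hookhi [ 213  176   44   65 1623] [233.5 199.5] [[0.532, 0.119, 0.157], [0.613, 0.157, 0.169], [0.651, 0.194, 0.186]]
blue [214 176  42  11 397] [235.1 181. ] [[0.634, 0.12, 0.16], [0.641, 0.156, 0.17], [0.652, 0.194, 0.173]]
blue [231 196   5   5  20] [233.2 197.6] [[0.634, 0.17, 0.064], [0.635, 0.176, 0.083], [0.635, 0.179, 0.098]]
blue [235 197  12  18  98] [242.4 207.7] [[0.586, 0.144, 0.005], [0.63, 0.163, 0.012], [0.636, 0.182, 0.166]]
blue [256 198  14  25 230] [262.8 206.8] [[0.606, 0.11, 0.003], [0.638, 0.123, 0.008], [0.657, 0.138, 0.038]]
blue [224 210  45  50 218] [238.5 242.3] [[0.52, 0.106, 0.004], [0.544, 0.198, 0.011], [0.623, 0.205, 0.015]]
```

View pics/crop1.png

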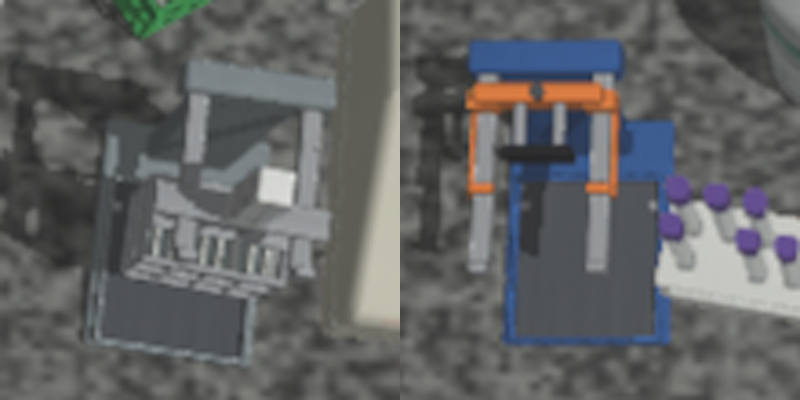

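The crop confirms that the white grip stands on the crossbar of the steel basket on the grey hook. The blue hook shows its two arms, the orange lips and the black buffer. Next I'll measure the hook frames.

Run:
```python
from h import *
c=pickle.load(open('top0.pkl','rb'));W=pts(c);im=c['image'];hs=cv2.cvtColor(im,cv2.COLOR_BGR2HSV)
X,Y,Z=W[...,0],W[...,1],W[...,2]
def rect(n,m):
    m=cv2.morphologyEx(m.astype(np.uint8),cv2.MORPH_OPEN,np.ones((2,2)))>0
    k,l,st,ce=cv2.connectedComponentsWithStats(m.astype(np.uint8))
    for i in range(1,k):
        if st[i,4]<20: continue
        P=W[l==i]; q=cv2.minAreaRect((P[:,:2]*1000).astype(np.float32))
        vx=cv2.fitLine((P[:,:2]*1000).astype(np.float32),cv2.DIST_L2,0,.01,.01).ravel()
        print(n,st[i,4],'ctr',np.round(q[0],1),'size',np.round(q[1],1),'ang',round(q[2],1),'line ang',round(float(np.degrees(np.arctan2(vx[1],vx[0]))),1),'z',np.round(np.median(P[:,2]),4))
r1=(Y<-.22)&(Y>-.34)
rect('greyhead',r1&(X>.59)&(Z>.14)&(X<.66))
rect('greyarms',r1&(X>.5)&(X<.595)&(Z>.143)&(Z<.165))
r2=(Y<.21)&(Y>.10)
b=(hs[...,0]>100)&(hs[...,0]<125)&(hs[...,1]>120)
o=(hs[...,0]>5)&(hs[...,0]<20)&(hs[...,1]>150)
rect('bluehead',r2&b&(Z>.15))
rect('bluearms',r2&~o&~b&(X<.598)&(Z>.155)&(im.min(2)>100))
rect('bluearms2',r2&(X<.565)&(Z>.155))
rect('buffer',r2&(im.max(2)<70)&(Z>.15))
rect('orangerear',r2&o&(X>.6))
rect('lips',r2&o&(X<.583))
```

```text
greyhead 560 ctr [ 616.6 -321.9] size [ 54.9 142.3] ang 15.4 line ang nan z nan
greyarms 368 ctr [ 567.1 -267.8] size [53.6 95.3] ang 78.3 line ang -18.4 z 0.1527
greyarms 333 ctr [ 569.6 -346.4] size [ 70.7 125.9] ang 34.2 line ang -38.2 z 0.1505
bluehead 393 ctr [653.5 146.4] size [63.  83.9] ang 50.7 line ang nan z nan
bluearms 64 ctr [607.  199.8] size [79.1 15.8] ang 33.5 line ang 33.2 z 0.164
bluearms 59 ctr [586.5 124.1] size [19.3  9.9] ang 4.9 line ang 2.0 z 0.1643
bluearms 128 ctr [567.9 200. ] size [87.  30.3] ang 39.6 line ang 29.3 z 0.1637
bluearms 121 ctr [568.4 131.9] size [78.8 22.2] ang 4.0 line ang 19.0 z 0.1638
bluearms2 123 ctr [561.3 203.2] size [73.5 35.4] ang 43.1 line ang nan z nan
bluearms2 110 ctr [561.9 138. ] size [73.6 28.3] ang 31.5 line ang 24.2 z 0.1637
buffer 96 ctr [607.6 153.5] size [33.5 49.9] ang 83.6 line ang nan z nan
orangerear 109 ctr [616.5 175.9] size [ 9.2 35.8] ang 1.8 line ang -84.4 z 0.182
orangerear 119 ctr [641.8 132.4] size [33.3 60.9] ang 81.1 line ang 39.9 z 0.1814
```

```bash
cat > m.py <<'E'
from h import *
def rayxy(c,m,z):
    v,u=np.nonzero(m);return np.array([ray(c,a,b,z)[:2] for a,b in zip(u,v)]).reshape(-1,2)*1000
def rep(n,c,m,z,mn=15):
    k,l,st,ce=cv2.connectedComponentsWithStats(m.astype(np.uint8),connectivity=4)
    for i in range(1,k):
        if st[i,4]<mn: continue
        P=rayxy(c,l==i,z).astype(np.float32);q=cv2.minAreaRect(P)
        d=cv2.fitLine(P,cv2.DIST_HUBER,0,.01,.01).ravel();a=np.degrees(np.arctan2(d[1],d[0]))
        print(n,st[i],'ctr',P.mean(0).round(1),'rect',np.round(q[0],1),np.round(q[1],1),round(q[2],1),'line',round(float(a),1),'x',P[:,0].min().round(1),P[:,0].max().round(1),'y',P[:,1].min().round(1),P[:,1].max().round(1))
E
python3 - <<'E'
from m import *
c=pickle.load(open('top0.pkl','rb'));W=pts(c);im=c['image'];hs=cv2.cvtColor(im,cv2.COLOR_BGR2HSV)
Z=W[...,2];v,u=np.indices(Z.shape)
A=(v>165)&(v<275)&(u>195)&(u<285);B=(v>180)&(v<290)&(u>400)&(u<500)
b=(hs[...,0]>100)&(hs[...,0]<125)&(hs[...,1]>120);o=(hs[...,0]>5)&(hs[...,0]<20)&(hs[...,1]>150)
rep('bhead',c,A&b&(v<190)&(Z>.15),.171)
rep('barm',c,A&~b&~o&(im.min(2)>100)&(Z>.157)&(Z<.173)&(v>203),.165)
rep('lipsz',c,A&o&(v>209),.172,5)
rep('buf',c,A&(im.max(2)<70)&(v>200)&(v<212)&(Z>.15),.186)
rep('orear',c,A&o&(v<196),.186)
rep('grip',c,B&(im.min(2)>190)&(Z>.16),.212)
rep('ghead',c,B&(v<212)&(v>194)&(Z>.148)&(Z<.162),.156)
np.set_printoptions(linewidth=250)
print((Z[192:262,436:496:1]*1000)[::3,::2].round(0))
E
```

```text
bhead [214 176  42  11 395] ctr [641.2 156.1] rect [641.1 157. ] [19.9 78. ] 2.0 line -88.0 x 630.5 652.2 y 117.8 196.1
barm [215 204   6  12  64] ctr [585.6 185.7] rect [585.8 186.1] [21.7  9.4] 4.7 line 4.4 x 575.0 596.7 y 180.7 190.7
barm [247 204   6  11  64] ctr [588.6 125.8] rect [588.8 126. ] [19.8  9.4] 3.8 line -1.8 x 579.0 598.8 y 120.7 131.1
barm [214 218   7  22 127] ctr [549.2 184.3] rect [549.2 184.4] [40.4 10.8] 0.9 line 0.5 x 529.0 569.5 y 178.7 189.9
barm [246 218   7  22 121] ctr [550.5 124.8] rect [551.2 124.8] [40.4 10.3] 1.0 line 3.8 x 531.0 571.5 y 119.3 129.9
lipsz [214 210   7   8  19] ctr [572.8 186.5] rect [573.7 187.9] [16.6  9.1] 47.4 line 47.4 x 569.2 582.7 y 178.8 190.9
lipsz [246 210   9   9  23] ctr [574.6 121.4] rect [575.  120.2] [11.7 17.1] 44.4 line -68.1 x 569.8 585.2 y 115.7 130.4
buf [222 204  21   6  98] ctr [585.8 154.6] rect [586.7 154.9] [ 9.5 37. ] 2.0 line -88.2 x 581.4 591.7 y 136.2 173.4
orear [213 188  42   8 231] ctr [616.4 154.7] rect [615.6 154.2] [13.6 76. ] 2.0 line -88.1 x 607.7 623.3 y 116.0 192.0
grip [472 227   9   9  68] ctr [
[... 3191 characters left out ...]
.  90. 104.  86. 102.  85.  97.  87.   2. 109. 152. 150. 149.  -2.  -2.  21.  30.  44.]
 [ 95.  74. 107. 107. 107. 108. 149. 151. 151. 102.  83.  97.  76.  94. 102.  90. 105.  89. 103.  86.  -0. 112. 153. 151. 149.   3.   2.  20.  30.  49.]
 [ 67.  64.  63.  87.  83.  84.  84.  86.  86.  65. 108. 111. 110. 110. 113. 110. 104.  90. 103.  83. 111. 109. 158. 158. 163.  -1.   9.  23.  35.  46.]
 [  7.  10.   8.  10.  10.  62.  66.  64.  74.  63.  60.  86.  88.  84.  90.  85.  85.  67.   0. 106. 109.  -0.   0.  -3.  -1.  -0.  10.  21.  36.  51.]
 [  6.   7.  12.  11.  11.   7.   9.  10.   9.  10.   7.   6.   9.  68.  65.  61.  61.  69.  76.   1.  -2.   2.  -1.  -0.   1.   2.   9.  22.  36.  50.]]
```

Run:
```python
from m import *
c=pickle.load(open('top0.pkl','rb'));W=pts(c);im=c['image'];hs=cv2.cvtColor(im,cv2.COLOR_BGR2HSV)
X,Y,Z=np.moveaxis(W,-1,0);v,u=np.indices(Z.shape)
B=(v>180)&(v<290)&(u>440)&(u<494)
m=B&(Z>.140)&(Z<.165)
# head rear edge: first row per column ; head cols
top=[(x,np.nonzero(m[:,x])[0].min()) for x in range(451,490)]
P=np.array([ray(c,a,b,.156)[:2] for a,b in top])*1000
d=cv2.fitLine(P.astype(np.float32),cv2.DIST_HUBER,0,.01,.01).ravel();print('head rear ang',np.degrees(np.arctan2(d[1],d[0])),d[2:])
# arms: rows 212-228 centre cols
for lo,hi in((449,460),(480,492)):
    Q=[]
    for row in range(213,226):
        k=np.nonzero(m[row,lo:hi])[0]
        if 3<=len(k)<=8:Q.append(ray(c,lo+k.mean(),row,.15)[:2])
    Q=np.array(Q)*1000;d=cv2.fitLine(Q.astype(np.float32),cv2.DIST_HUBER,0,.01,.01).ravel();print('arm ang',np.degrees(np.arctan(d[1]/d[0])),d[2:],len(Q))
# tips front
for lo,hi in((449,460),(476,492)):
    k=np.argwhere(m[:,lo:hi]);j=k[:,0].max();uu=lo+k[k[:,0]==j][:,1].mean();print('tip',ray(c,uu,j,.155))
R=(v>200)&(v<280)&(u>262)&(u<395)&(Z>.05)&(Z<.15)
print('rack',np.nanpercentile(W[R],[1,99],axis=0).round(3))
q=(u<135)&(Z>.05);print('laptop',np.nanpercentile(W[q],[1,50,99],axis=0).round(3))
for row in range(200,222):print(row,(ray(c,233,row,.172)[0]*1000).round(1),im[row,217].tolist(),im[row,250].tolist(),im[row,233].tolist())
```

```text
head rear ang 83.25681 [ 625.1509  -291.75824]
arm ang -6.11349 [ 586.65753 -258.45148] 13
arm ang -7.883868 [ 588.72955 -318.96152] 13
tip [ 0.52144133 -0.25229343  0.155     ]
tip [ 0.51393108 -0.30867572  0.155     ]
rack [[ 0.528 -0.121  0.052]
 [ 0.585  0.095  0.139]]
laptop [[0.677 0.303 0.056]
 [0.837 0.463 0.259]
 [0.84  0.646 0.404]]
200 603.3 [151, 148, 146] [152, 149, 146] [88, 59, 46]
201 601.4 [151, 149, 147] [152, 149, 147] [83, 58, 45]
202 599.4 [151, 149, 147] [152, 149, 146] [79, 55, 42]
203 597.5 [150, 148, 146] [151, 148, 146] [83, 58, 44]
204 595.5 [151, 148, 147] [151, 148, 146] [73, 54, 44]
205 593.6 [151, 149, 146] [151, 148, 146] [52, 47, 46]
206 591.7 [151, 149, 146] [151, 149, 146] [48, 47, 47]
207 589.7 [151, 149, 146] [151, 149, 146] [45, 43, 43]
208 587.8 [150, 148, 145] [151, 149, 147] [40, 38, 40]
209 585.8 [150, 148, 146] [151, 148, 146] [50, 43, 40]
210 583.9 [151, 148, 145] [151, 148, 146] [72, 52, 42]
211 582.0 [150, 148, 146] [151, 148, 146] [85, 59, 45]
212 580.1 [151, 149, 146] [151, 148, 147] [81, 57, 44]
213 578.1 [151, 149, 147] [151, 148, 147] [82, 57, 44]
214 576.2 [138, 140, 142] [125, 127, 132] [79, 58, 48]
215 574.3 [101, 125, 178] [72, 105, 168] [60, 55, 52]
216 572.4 [67, 124, 217] [70, 126, 218] [58, 55, 54]
217 570.5 [60, 108, 189] [63, 110, 191] [57, 55, 54]
218 568.5 [111, 116, 135] [111, 115, 133] [58, 56, 54]
219 566.6 [151, 149, 147] [151, 149, 147] [58, 56, 54]
220 564.7 [151, 149, 146] [151, 148, 146] [57, 55, 54]
221 562.8 [151, 149, 147] [151, 149, 147] [57, 55, 54]
```

{"method": "step_arm", "body": {"increments": [{"tz": 40}, {"tz": 40}, {"tz": 40}, {"tz": 30, "az": -8}, {"tx": 20, "ty": -30, "az": -8}, {"tx": 25, "ty": -35, "az": -8}, {"tx": 25, "ty": -35, "az": -8}, {"tx": 25, "ty": -35, "az": -8}, {"tx": 25, "ty": -35, "az": -8}, {"tx": 25, "ty": -35, "az": -8}, {"tx": 25, "ty": -35, "az": -8}, {"tx": 25, "ty": -35, "az": -8}]}}

```text
$.increments[0]: bad value
```

{"method": "step_arm", "body": {"increments": [{"tx": 0, "ty": 0, "tz": 40, "ax": 0, "ay": 0, "az": 0, "claw": 1}, {"tx": 0, "ty": 0, "tz": 40, "ax": 0, "ay": 0, "az": 0, "claw": 1}, {"tx": 0, "ty": 0, "tz": 40, "ax": 0, "ay": 0, "az": 0, "claw": 1}, {"tx": 0, "ty": 0, "tz": 30, "ax": 0, "ay": 0, "az": -8, "claw": 1}, {"tx": 20, "ty": -30, "tz": 0, "ax": 0, "ay": 0, "az": -8, "claw": 1}, {"tx": 25, "ty": -35, "tz": 0, "ax": 0, "ay": 0, "az": -8, "claw": 1}, {"tx": 25, "ty": -35, "tz": 0, "ax": 0, "ay": 0, "az": -8, "claw": 1}, {"tx": 25, "ty": -35, "tz": 0, "ax": 0, "ay": 0, "az": -8, "claw": 1}, {"tx": 25, "ty": -35, "tz": 0, "ax": 0, "ay": 0, "az": -8, "claw": 1}, {"tx": 25, "ty": -35, "tz": 0, "ax": 0, "ay": 0, "az": -8, "claw": 1}, {"tx": 25, "ty": -35, "tz": 0, "ax": 0, "ay": 0, "az": -8, "claw": 1}, {"tx": 25, "ty": -35, "tz": 0, "ax": 0, "ay": 0, "az": -8, "claw": 1}]}}

```text
time_s: 1.3
tcp_pos: [0.3846, 0.3713, 0.3954]
eef_rot: [180.0, -0.0, -88.6]
contact_force: [0.2, 0.2, -0.2]
gripper_width: 0.0876
```

{"method": "step_arm", "body": {"increments": [{"tx": 15, "ty": -40, "tz": 0, "ax": 0, "ay": 0, "az": -4, "claw": 1}, {"tx": 14, "ty": -46, "tz": 0, "ax": 0, "ay": 0, "az": -4.4, "claw": 1}, {"tx": 14, "ty": -46, "tz": 0, "ax": 0, "ay": 0, "az": 0, "claw": 1}, {"tx": 14, "ty": -46, "tz": 0, "ax": 0, "ay": 0, "az": 0, "claw": 1}, {"tx": 14, "ty": -46, "tz": 0, "ax": 0, "ay": 0, "az": 0, "claw": 1}, {"tx": 14, "ty": -46, "tz": 0, "ax": 0, "ay": 0, "az": 0, "claw": 1}, {"tx": 14, "ty": -46, "tz": 0, "ax": 0, "ay": 0, "az": 0, "claw": 1}, {"tx": 14, "ty": -46, "tz": 0, "ax": 0, "ay": 0, "az": 0, "claw": 1}, {"tx": 14, "ty": -46, "tz": 0, "ax": 0, "ay": 0, "az": 0, "claw": 1}, {"tx": 14, "ty": -46, "tz": 0, "ax": 0, "ay": 0, "az": 0, "claw": 1}, {"tx": 14, "ty": -46, "tz": 0, "ax": 0, "ay": 0, "az": 0, "claw": 1}, {"tx": 10, "ty": -40, "tz": 0, "ax": 0, "ay": 0, "az": 0, "claw": 1}]}}

```text
time_s: 2.5
tcp_pos: [0.5492, -0.1694, 0.395]
eef_rot: [180.0, 0.0, -96.7]
contact_force: [0.8, 0.2, 0.3]
gripper_width: 0.0876
```

{"method": "step_arm", "body": {"increments": [{"tx": 0, "ty": -45, "tz": 0, "ax": 0, "ay": 0, "az": -0.3, "claw": 1}, {"tx": 0, "ty": -45, "tz": 0, "ax": 0, "ay": 0, "az": 0, "claw": 1}, {"tx": 1, "ty": -23, "tz": 0, "ax": 0, "ay": 0, "az": 0, "claw": 1}, {"tx": 0, "ty": 0, "tz": -45, "ax": 0, "ay": 0, "az": 0, "claw": 1}, {"tx": 0, "ty": 0, "tz": -45, "ax": 0, "ay": 0, "az": 0, "claw": 1}, {"tx": 0, "ty": 0, "tz": -30, "ax": 0, "ay": 0, "az": 0, "claw": 1}, {"tx": 0, "ty": 0, "tz": -10, "ax": 0, "ay": 0, "az": 0, "claw": 1}, {"tx": 0, "ty": 0, "tz": 0, "ax": 0, "ay": 0, "az": 0, "claw": 1}]}}

```text
time_s: 3.3
tcp_pos: [0.5495, -0.28, 0.2644]
eef_rot: [179.8, 0.0, -97.0]
contact_force: [0.1, 0.2, -0.2]
gripper_width: 0.0877
```

Run:
```python
from h import *
c=cap('top','top1');s=cap('side','side1');st=r.get_state();print(st['tcp_pos'],st['eef_rot'])
cv2.imwrite('pics/crop2.png',np.hstack([cv2.resize(c['image'][170:290,400:520],(400,400),interpolation=2),cv2.resize(s['image'][240:380,260:400],(400,400),interpolation=2)]))
```

```text
[ 0.55089641 -0.28032178  0.26732471] [-1.79883860e+02 -4.75309941e-02 -9.69320871e+01]
```

View pics/crop2.png

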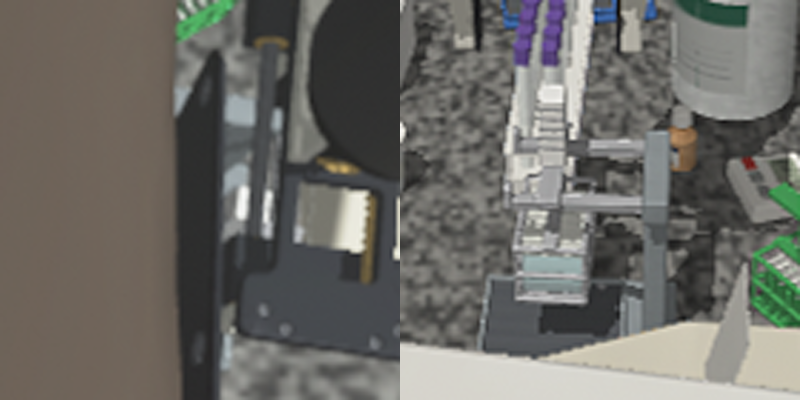

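The top view is now blocked by the gripper. In the side crop the two fingertips, near (465,30) and (632,30), straddle the white grip at (550,95) symmetrically. I'll go down 69 mm and close.

{"method": "step_arm", "body": {"increments": [{"tx": 0, "ty": -2, "tz": -30, "ax": 0, "ay": 0, "az": 0, "claw": 1}, {"tx": 0, "ty": 0, "tz": -29, "ax": 0, "ay": 0, "az": 0, "claw": 1}, {"tx": 0, "ty": 0, "tz": -10, "ax": 0, "ay": 0, "az": 0, "claw": 0.2}, {"tx": 0, "ty": 0, "tz": 0, "ax": 0, "ay": 0, "az": 0, "claw": -0.3}, {"tx": 0, "ty": 0, "tz": 0, "ax": 0, "ay": 0, "az": 0, "claw": -1}, {"tx": 0, "ty": 0, "tz": 0, "ax": 0, "ay": 0, "az": 0, "claw": -1}, {"tx": 0, "ty": 0, "tz": 0, "ax": 0, "ay": 0, "az": 0, "claw": -1}, {"tx": 0, "ty": 0, "tz": 0, "ax": 0, "ay": 0, "az": 0, "claw": -1}, {"tx": 0, "ty": 0, "tz": 0, "ax": 0, "ay": 0, "az": 0, "claw": -1}, {"tx": 0, "ty": 0, "tz": 0, "ax": 0, "ay": 0, "az": 0, "claw": -1}], "newtons": 40}}

```text
time_s: 4.4
tcp_pos: [0.55, -0.2821, 0.1967]
eef_rot: [-180.0, -0.0, -97.0]
contact_force: [0.4, 0.9, -0.0]
gripper_width: 0.0295
```

{"method": "step_arm", "body": {"increments": [{"tx": 0, "ty": 0, "tz": 0, "ax": 0, "ay": 0, "az": 0, "claw": -1}, {"tx": 0, "ty": 0, "tz": 0, "ax": 0, "ay": 0, "az": 0, "claw": -1}, {"tx": 0, "ty": 0, "tz": 0, "ax": 0, "ay": 0, "az": 0, "claw": -1}, {"tx": 0, "ty": 0, "tz": 0, "ax": 0, "ay": 0, "az": 0, "claw": -1}, {"tx": 0, "ty": 0, "tz": 0, "ax": 0, "ay": 0, "az": 0, "claw": -1}, {"tx": 0, "ty": 0, "tz": 0, "ax": 0, "ay": 0, "az": 0, "claw": -1}]}}

```text
time_s: 5.0
tcp_pos: [0.5504, -0.2821, 0.1967]
eef_rot: [-180.0, -0.0, -97.0]
contact_force: [2.1, -1.1, 0.9]
gripper_width: 0.0177
```

{"method": "step_arm", "body": {"increments": [{"tx": 0, "ty": 0, "tz": 6, "ax": 0, "ay": 0, "az": 0, "claw": -1}, {"tx": 0, "ty": 0, "tz": 7, "ax": 0, "ay": 0, "az": 0, "claw": -1}, {"tx": 0, "ty": 0, "tz": 7, "ax": 0, "ay": 0, "az": 0, "claw": -1}, {"tx": 0, "ty": 0, "tz": 0, "ax": 0, "ay": 0, "az": 0, "claw": -1}, {"tx": 0, "ty": 0, "tz": 0, "ax": 0, "ay": 0, "az": 0, "claw": -1}]}}

```text
time_s: 5.5
tcp_pos: [0.5499, -0.2819, 0.2167]
eef_rot: [-180.0, 0.0, -97.0]
contact_force: [-0.3, -0.5, -5.2]
gripper_width: 0.0179
```

{"method": "step_arm", "body": {"increments": [{"tx": -6, "ty": 0.7, "tz": 0, "ax": 0, "ay": 0, "az": 0, "claw": -1}, {"tx": -10, "ty": 1.2, "tz": 0, "ax": 0, "ay": 0, "az": 0, "claw": -1}, {"tx": -13, "ty": 1.6, "tz": 0, "ax": 0, "ay": 0, "az": 0, "claw": -1}, {"tx": -13, "ty": 1.6, "tz": 0, "ax": 0, "ay": 0, "az": 0, "claw": -1}, {"tx": -13, "ty": 1.6, "tz": 0, "ax": 0, "ay": 0, "az": 0, "claw": -1}, {"tx": -13, "ty": 1.6, "tz": 0, "ax": 0, "ay": 0, "az": 0, "claw": -1}, {"tx": -13, "ty": 1.6, "tz": 0, "ax": 0, "ay": 0, "az": 0, "claw": -1}, {"tx": -10, "ty": 1.2, "tz": 0, "ax": 0, "ay": 0, "az": 0, "claw": -1}, {"tx": -4, "ty": 0.5, "tz": 0, "ax": 0, "ay": 0, "az": 0, "claw": -1}, {"tx": 0, "ty": 0, "tz": 0, "ax": 0, "ay": 0, "az": 0, "claw": -1}]}}

```text
time_s: 6.5
tcp_pos: [0.4546, -0.2704, 0.2169]
eef_rot: [-180.0, -0.0, -97.0]
contact_force: [-0.1, -0.1, -4.3]
gripper_width: 0.0177
```

{"method": "step_arm", "body": {"increments": [{"tx": 0, "ty": 5, "tz": 15, "ax": 0, "ay": 0, "az": 0, "claw": -1}, {"tx": 0, "ty": 10, "tz": 25, "ax": 0, "ay": 0, "az": 0, "claw": -1}, {"tx": 0, "ty": 20, "tz": 20, "ax": 0, "ay": 0, "az": 0, "claw": -1}, {"tx": 2, "ty": 30, "tz": 10, "ax": 0, "ay": 0, "az": 1, "claw": -1}, {"tx": 2, "ty": 35, "tz": 0, "ax": 0, "ay": 0, "az": 1, "claw": -1}, {"tx": 2, "ty": 40, "tz": 0, "ax": 0, "ay": 0, "az": 1, "claw": -1}, {"tx": 2, "ty": 40, "tz": 0, "ax": 0, "ay": 0, "az": 1, "claw": -1}, {"tx": 2, "ty": 40, "tz": 0, "ax": 0, "ay": 0, "az": 1, "claw": -1}, {"tx": 2, "ty": 40, "tz": 0, "ax": 0, "ay": 0, "az": 1, "claw": -1}, {"tx": 2, "ty": 40, "tz": 0, "ax": 0, "ay": 0, "az": 1, "claw": -1}, {"tx": 2, "ty": 35, "tz": 0, "ax": 0, "ay": 0, "az": 1, "claw": -1}, {"tx": 2, "ty": 30, "tz": 0, "ax": 0, "ay": 0, "az": 1, "claw": -1}]}}

```text
time_s: 7.7
tcp_pos: [0.4734, 0.0969, 0.2867]
eef_rot: [-180.0, 0.0, -87.9]
contact_force: [1.1, -1.8, -4.1]
gripper_width: 0.0176
```

{"method": "step_arm", "body": {"increments": [{"tx": 2, "ty": 25, "tz": 0, "ax": 0, "ay": 0, "az": 0, "claw": -1}, {"tx": 0, "ty": 20, "tz": 0, "ax": 0, "ay": 0, "az": 0, "claw": -1}, {"tx": 0, "ty": 10, "tz": 0, "ax": 0, "ay": 0, "az": 0, "claw": -1}, {"tx": 0, "ty": 0, "tz": 0, "ax": 0, "ay": 0, "az": 0, "claw": -1}, {"tx": 0, "ty": 0, "tz": 0, "ax": 0, "ay": 0, "az": 0, "claw": -1}, {"tx": 0, "ty": 0, "tz": 0, "ax": 0, "ay": 0, "az": 0, "claw": -1}]}}

```text
time_s: 8.3
tcp_pos: [0.475, 0.149, 0.2865]
eef_rot: [180.0, -0.0, -88.0]
contact_force: [-0.3, 0.4, -5.3]
gripper_width: 0.018
```

Run:
```python
from h import *
c=cap('top','top2');s=cap('side','side2');st=r.get_state();print(st['tcp_pos'],st['eef_rot'],st['contact_force'])
cv2.imwrite('pics/crop3.png',np.hstack([cv2.resize(c['image'][150:300,170:320],(400,400),interpolation=2),cv2.resize(s['image'][120:300,210:390],(400,400),interpolation=2)]))
```

```text
[0.47505708 0.14892659 0.28662685] [-1.79996039e+02 -3.09630222e-04 -8.80083308e+01] [ 0.69304398  0.28302179 -4.12195846]
```

View pics/crop3.png

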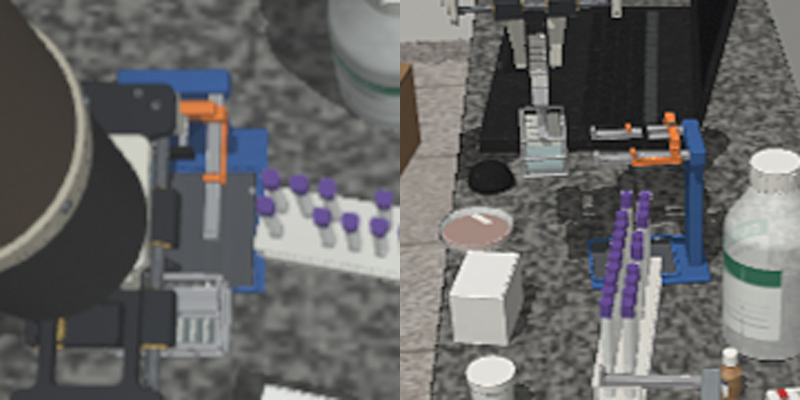

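{"method": "step_arm", "body": {"increments": [{"tx": 0, "ty": 2.5, "tz": -15, "ax": 0, "ay": 0, "az": 0, "claw": -1}, {"tx": 0, "ty": 0, "tz": -20, "ax": 0, "ay": 0, "az": 0, "claw": -1}, {"tx": 0, "ty": 0, "tz": -18, "ax": 0, "ay": 0, "az": 0, "claw": -1}, {"tx": 0, "ty": 0, "tz": -8, "ax": 0, "ay": 0, "az": 0, "claw": -1}, {"tx": 0, "ty": 0, "tz": -2, "ax": 0, "ay": 0, "az": 0, "claw": -1}, {"tx": 0, "ty": 0, "tz": 0, "ax": 0, "ay": 0, "az": 0, "claw": -1}, {"tx": 0, "ty": 0, "tz": 0, "ax": 0, "ay": 0, "az": 0, "claw": -1}]}}

```text
time_s: 9.1
tcp_pos: [0.4756, 0.1523, 0.2245]
eef_rot: [-179.9, 0.0, -88.0]
contact_force: [-0.1, 0.4, -3.7]
gripper_width: 0.0177
```

Run:
```python
from h import *
s=cap('side','side3');W=pts(s);st=r.get_state();print(st['tcp_pos'],st['eef_rot'])
for n,p in dict(tipR=[.531,.1235,.165],tipL=[.529,.1835,.165],barmid=[.467,.1065,.177],barnear_top=[.475,.1065,.183]).items(): print(n,np.round(proj(s,np.array(p)),1))
cv2.imwrite('pics/crop4.png',cv2.resize(s['image'][125:245,230:390],(800,600),interpolation=2))
```

```text
[0.47553885 0.15230965 0.2245058 ] [-1.79918347e+02  4.55780153e-02 -8.79596952e+01]
tipR [298.1 190.9]
tipL [296.6 179.7]
barmid [271.9 191.1]
barnear_top [275.  188.7]
```

View pics/crop4.png

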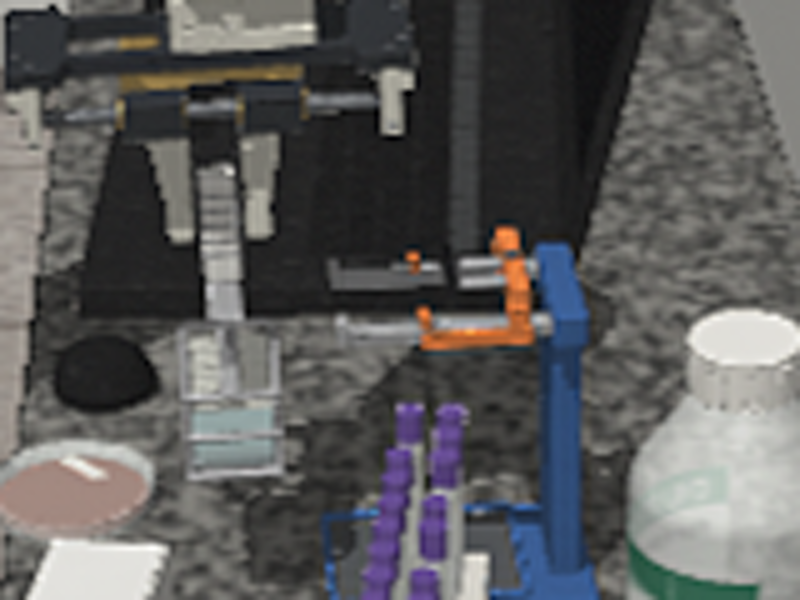

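Run:
```python
from h import *
np.set_printoptions(linewidth=250,suppress=True)
s=pickle.load(open('side3.pkl','rb'));W=pts(s)
print('gray');print(s['image'][180:203,266:288].mean(2).astype(int))
print('y');print((W[180:203:1,268:286:2,1]*1000).round(0))
print('z');print((W[180:203:1,268:286:2,2]*1000).round(0))
for z in(.183,.177):print(z,[np.round(proj(s,np.array([x,.1073,z])),1) for x in(.466,.482)])
```

```text
gray
[[ 35  35  36  29  16 129 174 169 165 164 170 147  81  26  34  36  40  42  42  38  40  38]
 [ 35  36  34  32  16 117 157 152 140 131 136 102  24  30  37  36  36  37  37  41  40  37]
 [ 38  38  38  32  17 163 193 158 157 160 166 133  56  29  40  40  36  36  35  39  39  40]
 [ 32  32  34  29  14 158 187 158 157 158 164 138  68  25  32  30  31  33  32  30  32  35]
 [ 30  32  30  28  14 145 179 159 157 158 162 143  82  22  31  32  32  32  33  32  34  31]
 [ 32  32  31  30  17 103 154 160 157 158 162 151  96  19  30  31  32  37  37  37  36  33]
 [ 34  32  32  29  19 108 158 162 157 157 161 153 101  17  30  32  31  32  32  32  32  31]
 [ 33  30  27  25  13 115 164 167 164 163 165 167 121   9  21  25  24  24  25  23  26  25]
 [ 36  41  44  40  32 103 147 163 170 167 168 181 141  49  57  59  61  56  53  52  53  59]
 [ 67  82  86  86  79  88  91  99 114 117 116 128 123 105 109 107 106 104  98  94  97 110]
 [102 105 104 103  98 105 108 122 123 105  96 112 118 106  99  83  62  80  90  80  84  96]
 [139 116  96  90  94  98  97 152 146  84  84 108 128 122 106  85  75  74  76  85  97 101]
 [1
[... 2618 characters left out ...]
.   1.   2. 139.]
 [  3.  -2.  -5. 161. 147.   1.   1.   1. 138.]
 [  2.   0.   1. 158. 156. 132. 137. 133. 138.]
 [133. 133. 133. 156. 154. 130. 130. 129. 138.]
 [130. 130. 132. 154. 155. 134. 134. 133. 139.]
 [134. 128. 129. 149. 151. 130. 132. 135. 139.]
 [131. 134. 134. 145. 149. 134. 131. 131. 141.]
 [128. 129. 130. 147. 143. 131. 132. 132. 139.]
 [130. 130. 134. 142. 139. 133. 127. 127. 136.]
 [134. 135. 136. 144. 138. 130. 131. 133. 137.]
 [131. 129. 131. 141. 143. 130. 131. 135. 138.]
 [130. 132. 134. 139. 140. 130. 129. 133. 140.]
 [129. 130. 129. 140. 141. 132. 131. 133. 135.]]
0.183 [array([271.3, 188.7]), array([277.9, 188.5])]
0.177 [array([271.5, 190.9]), array([278. , 190.6])]
```

{"method": "step_arm", "body": {"increments": [{"tx": 6, "ty": 0.2, "tz": -1, "ax": 0, "ay": 0, "az": 0, "claw": -1}, {"tx": 10, "ty": 0.3, "tz": 0, "ax": 0, "ay": 0, "az": 0, "claw": -1}, {"tx": 12, "ty": 0.4, "tz": 0, "ax": 0, "ay": 0, "az": 0, "claw": -1}, {"tx": 12, "ty": 0.4, "tz": 0, "ax": 0, "ay": 0, "az": 0, "claw": -1}, {"tx": 12, "ty": 0.4, "tz": 0, "ax": 0, "ay": 0, "az": 0, "claw": -1}, {"tx": 12, "ty": 0.4, "tz": 0, "ax": 0, "ay": 0, "az": 0, "claw": -1}, {"tx": 10, "ty": 0.4, "tz": 0, "ax": 0, "ay": 0, "az": 0, "claw": -1}, {"tx": 8, "ty": 0.2, "tz": 0, "ax": 0, "ay": 0, "az": 0, "claw": -1}, {"tx": 5, "ty": 0.2, "tz": 0, "ax": 0, "ay": 0, "az": 0, "claw": -1}, {"tx": 3, "ty": 0.1, "tz": 0, "ax": 0, "ay": 0, "az": 0, "claw": -1}, {"tx": 0, "ty": 0, "tz": 0, "ax": 0, "ay": 0, "az": 0, "claw": -1}, {"tx": 0, "ty": 0, "tz": 0, "ax": 0, "ay": 0, "az": 0, "claw": -1}]}}

```text
time_s: 10.35
tcp_pos: [0.5647, 0.155, 0.2226]
eef_rot: [180.0, 0.0, -88.0]
contact_force: [-0.5, -0.0, -4.0]
gripper_width: 0.0176
```

{"method": "step_arm", "body": {"increments": [{"tx": 4, "ty": 0.1, "tz": 0, "ax": 0, "ay": 0, "az": 0, "claw": -1}, {"tx": 4, "ty": 0.1, "tz": 0, "ax": 0, "ay": 0, "az": 0, "claw": -1}, {"tx": 2, "ty": 0.1, "tz": 0, "ax": 0, "ay": 0, "az": 0, "claw": -1}, {"tx": 0, "ty": 0, "tz": 0, "ax": 0, "ay": 0, "az": 0, "claw": -1}, {"tx": 0, "ty": 0, "tz": 0, "ax": 0, "ay": 0, "az": 0, "claw": -1}]}}

```text
time_s: 10.85
tcp_pos: [0.575, 0.1553, 0.2224]
eef_rot: [180.0, -0.0, -88.0]
contact_force: [0.4, -0.1, -6.0]
gripper_width: 0.0177
```

{"method": "step_arm", "body": {"increments": [{"tx": 1.5, "ty": 0, "tz": 0, "ax": 0, "ay": 0, "az": 0, "claw": -1}, {"tx": 1.5, "ty": 0.1, "tz": 0, "ax": 0, "ay": 0, "az": 0, "claw": -1}, {"tx": 0, "ty": 0, "tz": 0, "ax": 0, "ay": 0, "az": 0, "claw": -1}, {"tx": 0, "ty": 0, "tz": 0, "ax": 0, "ay": 0, "az": 0, "claw": -1}]}}

```text
time_s: 11.25
tcp_pos: [0.5778, 0.1554, 0.2225]
eef_rot: [180.0, -0.0, -88.0]
contact_force: [-1.4, -1.0, -4.5]
gripper_width: 0.0176
```

{"method": "step_arm", "body": {"increments": [{"tx": 1, "ty": 0, "tz": 0, "ax": 0, "ay": 0, "az": 0, "claw": -1}, {"tx": 0.5, "ty": 0, "tz": 0, "ax": 0, "ay": 0, "az": 0, "claw": -1}, {"tx": 0, "ty": 0, "tz": 0, "ax": 0, "ay": 0, "az": 0, "claw": -1}, {"tx": 0, "ty": 0, "tz": 0, "ax": 0, "ay": 0, "az": 0, "claw": -1}]}}

```text
time_s: 11.65
tcp_pos: [0.5793, 0.1554, 0.2225]
eef_rot: [180.0, -0.0, -88.0]
contact_force: [-3.5, 0.3, -3.9]
gripper_width: 0.018
```

```bash
cat > f.py <<'E'
from h import *
F=[];T=[]
for i in range(8):
    optics.capture('side');s=r.get_state();F.append(s['contact_force']);T.append(s['tcp_pos'])
print(s['time_s'],np.mean(F,0).round(2),np.std(F,0).round(2),np.mean(T,0).round(5))
E
python3 f.py
```

```text
12.05 [-3.16  0.74 -4.29] [0.27 0.49 0.24] [0.57935 0.15545 0.22246]
```

{"method": "step_arm", "body": {"increments": [{"tx": 1.5, "ty": 0, "tz": 0, "ax": 0, "ay": 0, "az": 0, "claw": -1}, {"tx": 1.5, "ty": 0.1, "tz": 0, "ax": 0, "ay": 0, "az": 0, "claw": -1}, {"tx": 1, "ty": 0, "tz": 0, "ax": 0, "ay": 0, "az": 0, "claw": -1}, {"tx": 0, "ty": 0, "tz": 0, "ax": 0, "ay": 0, "az": 0, "claw": -1}, {"tx": 0, "ty": 0, "tz": 0, "ax": 0, "ay": 0, "az": 0, "claw": -1}]}}

```text
time_s: 12.55
tcp_pos: [0.583, 0.1555, 0.2224]
eef_rot: [179.9, -0.0, -88.0]
contact_force: [-6.7, 1.4, -1.8]
gripper_width: 0.0181
```

```bash
python3 f.py
```

```text
12.95 [-6.23  1.25 -2.83] [0.41 0.48 0.31] [0.58299 0.15555 0.22246]
```

{"method": "step_arm", "body": {"increments": [{"tx": 1, "ty": 0, "tz": 0, "ax": 0, "ay": 0, "az": 0, "claw": -1}, {"tx": 1, "ty": 0, "tz": 0, "ax": 0, "ay": 0, "az": 0, "claw": -1}, {"tx": 0, "ty": 0, "tz": 0, "ax": 0, "ay": 0, "az": 0, "claw": -1}, {"tx": 0, "ty": 0, "tz": 0, "ax": 0, "ay": 0, "az": 0, "claw": -1}]}}

```text
time_s: 13.35
tcp_pos: [0.5847, 0.1556, 0.2224]
eef_rot: [179.9, -0.0, -88.0]
contact_force: [-7.7, 1.5, -1.6]
gripper_width: 0.0178
```

```bash
python3 f.py
```

```text
13.75 [-7.86  1.58 -1.8 ] [0.43 0.39 0.4 ] [0.58467 0.15558 0.22244]
```

{"method": "step_arm", "body": {"increments": [{"tx": 0, "ty": 0, "tz": -1.5, "ax": 0, "ay": 0, "az": 0, "claw": -1}, {"tx": 0, "ty": 0, "tz": -1.5, "ax": 0, "ay": 0, "az": 0, "claw": -1}, {"tx": 0, "ty": 0, "tz": -1.5, "ax": 0, "ay": 0, "az": 0, "claw": -1}, {"tx": 0, "ty": 0, "tz": -1.5, "ax": 0, "ay": 0, "az": 0, "claw": -1}, {"tx": 0, "ty": 0, "tz": 0, "ax": 0, "ay": 0, "az": 0, "claw": -1}, {"tx": 0, "ty": 0, "tz": 0, "ax": 0, "ay": 0, "az": 0, "claw": -1}]}}

```text
time_s: 14.35
tcp_pos: [0.5845, 0.1552, 0.2164]
eef_rot: [179.9, -0.0, -88.0]
contact_force: [-8.1, 0.2, -1.2]
gripper_width: 0.0177
```

```bash
python3 f.py
```

```text
14.75 [-7.6  -0.11 -1.66] [0.4  0.37 0.37] [0.58455 0.15518 0.21636]
```

{"method": "step_arm", "body": {"increments": [{"tx": 0, "ty": 0, "tz": -1, "ax": 0, "ay": 0, "az": 0, "claw": -1}, {"tx": 0, "ty": 0, "tz": -1, "ax": 0, "ay": 0, "az": 0, "claw": -1}, {"tx": 0, "ty": 0, "tz": -1, "ax": 0, "ay": 0, "az": 0, "claw": -1}, {"tx": 0, "ty": 0, "tz": 0, "ax": 0, "ay": 0, "az": 0, "claw": -1}, {"tx": 0, "ty": 0, "tz": 0, "ax": 0, "ay": 0, "az": 0, "claw": -1}]}}

```text
time_s: 15.25
tcp_pos: [0.5846, 0.1552, 0.2135]
eef_rot: [179.9, -0.0, -88.0]
contact_force: [-7.6, 0.0, -0.3]
gripper_width: 0.0177
```

{"method": "step_arm", "body": {"increments": [{"tx": 0, "ty": 0, "tz": -0.7, "ax": 0, "ay": 0, "az": 0, "claw": -1}, {"tx": 0, "ty": 0, "tz": -0.7, "ax": 0, "ay": 0, "az": 0, "claw": -1}, {"tx": 0, "ty": 0, "tz": 0, "ax": 0, "ay": 0, "az": 0, "claw": -1}, {"tx": 0, "ty": 0, "tz": 0, "ax": 0, "ay": 0, "az": 0, "claw": -1}]}}

```text
time_s: 15.65
tcp_pos: [0.5847, 0.1552, 0.2122]
eef_rot: [179.9, -0.0, -88.0]
contact_force: [-7.6, -0.8, -0.6]
gripper_width: 0.0177
```

```bash
python3 f.py
```

```text
16.05 [-7.83  0.21 -0.75] [0.56 0.58 0.43] [0.58466 0.15517 0.21216]
```

{"method": "step_arm", "body": {"increments": [{"tx": 0, "ty": 0, "tz": -0.6, "ax": 0, "ay": 0, "az": 0, "claw": -1}, {"tx": 0, "ty": 0, "tz": -0.6, "ax": 0, "ay": 0, "az": 0, "claw": -1}, {"tx": 0, "ty": 0, "tz": 0, "ax": 0, "ay": 0, "az": 0, "claw": -1}, {"tx": 0, "ty": 0, "tz": 0, "ax": 0, "ay": 0, "az": 0, "claw": -1}]}}

```text
time_s: 16.45
tcp_pos: [0.5848, 0.1551, 0.2117]
eef_rot: [179.9, -0.0, -88.0]
contact_force: [-8.6, -0.4, 3.3]
gripper_width: 0.0178
```

```bash
python3 f.py
```

```text
16.85 [-9.23 -0.64  3.44] [0.49 0.45 0.65] [0.58481 0.1551  0.21174]
```

{"method": "step_arm", "body": {"increments": [{"tx": -0.8, "ty": 0, "tz": 0, "ax": 0, "ay": 0, "az": 0, "claw": -1}, {"tx": -0.8, "ty": 0, "tz": 0, "ax": 0, "ay": 0, "az": 0, "claw": -1}, {"tx": 0, "ty": 0, "tz": 0, "ax": 0, "ay": 0, "az": 0, "claw": -1}, {"tx": 0, "ty": 0, "tz": 0, "ax": 0, "ay": 0, "az": 0, "claw": -1}]}}

```text
time_s: 17.25
tcp_pos: [0.5842, 0.1552, 0.2117]
eef_rot: [-180.0, -0.0, -88.0]
contact_force: [-5.5, -1.8, 1.4]
gripper_width: 0.0178
```

```bash
python3 f.py
```

```text
17.65 [-5.37 -2.37  2.08] [0.6  0.6  0.42] [0.5842  0.15517 0.21174]
```

{"method": "step_arm", "body": {"increments": [{"tx": 0, "ty": 0, "tz": 0, "ax": 0, "ay": 0, "az": 0, "claw": -0.5}, {"tx": 0, "ty": 0, "tz": 0, "ax": 0, "ay": 0, "az": 0, "claw": -0.4}, {"tx": 0, "ty": 0, "tz": 0, "ax": 0, "ay": 0, "az": 0, "claw": -0.3}, {"tx": 0, "ty": 0, "tz": 0, "ax": 0, "ay": 0, "az": 0, "claw": -0.2}, {"tx": 0, "ty": 0, "tz": 0, "ax": 0, "ay": 0, "az": 0, "claw": -0.1}, {"tx": 0, "ty": 0, "tz": 0, "ax": 0, "ay": 0, "az": 0, "claw": -0.1}]}}

```text
time_s: 18.25
tcp_pos: [0.5841, 0.1557, 0.2111]
eef_rot: [-180.0, 0.0, -88.0]
contact_force: [0.1, -0.8, -0.5]
gripper_width: 0.039
```

```bash
python3 f.py
```

```text
18.65 [0.14 0.13 0.09] [0.63 0.55 0.5 ] [0.58393 0.1556  0.21096]
```

{"method": "step_arm", "body": {"increments": [{"tx": 0, "ty": 0, "tz": 5, "ax": 0, "ay": 0, "az": 0, "claw": -0.1}, {"tx": 0, "ty": 0, "tz": 15, "ax": 0, "ay": 0, "az": 0, "claw": -0.1}, {"tx": 0, "ty": 0, "tz": 25, "ax": 0, "ay": 0, "az": 0, "claw": -0.1}, {"tx": 0, "ty": 0, "tz": 35, "ax": 0, "ay": 0, "az": 0, "claw": -0.1}, {"tx": 0, "ty": 0, "tz": 40, "ax": 0, "ay": 0, "az": 0, "claw": -0.1}, {"tx": 0, "ty": 0, "tz": 30, "ax": 0, "ay": 0, "az": 0, "claw": -0.1}, {"tx": -15, "ty": -40, "tz": 0, "ax": 0, "ay": 0, "az": 0, "claw": -0.1}, {"tx": -15, "ty": -40, "tz": 0, "ax": 0, "ay": 0, "az": 0, "claw": -0.1}, {"tx": -15, "ty": -40, "tz": 0, "ax": 0, "ay": 0, "az": 0, "claw": -0.1}, {"tx": -15, "ty": -40, "tz": 0, "ax": 0, "ay": 0, "az": 0, "claw": -0.1}, {"tx": -15, "ty": -40, "tz": 0, "ax": 0, "ay": 0, "az": 0, "claw": -0.1}, {"tx": 0, "ty": -40, "tz": 0, "ax": 0, "ay": 0, "az": 0, "claw": -0.1}]}}

```text
time_s: 19.85
tcp_pos: [0.5072, -0.0859, 0.3624]
eef_rot: [-179.9, 0.0, -87.9]
contact_force: [1.1, 0.5, -0.1]
gripper_width: 0.0399
```

{"method": "step_arm", "body": {"increments": [{"tx": 0, "ty": -40, "tz": 0, "ax": 0, "ay": 0, "az": 0, "claw": -0.1}, {"tx": 0, "ty": -40, "tz": 0, "ax": 0, "ay": 0, "az": 0, "claw": -0.1}, {"tx": 0, "ty": -40, "tz": 0, "ax": 0, "ay": 0, "az": 0, "claw": -0.1}, {"tx": 0, "ty": 0, "tz": 0, "ax": 0, "ay": 0, "az": 0, "claw": -0.1}, {"tx": 0, "ty": 0, "tz": 0, "ax": 0, "ay": 0, "az": 0, "claw": -0.1}]}}

```text
time_s: 20.35
tcp_pos: [0.5086, -0.2053, 0.361]
eef_rot: [180.0, 0.0, -88.1]
contact_force: [-0.3, -0.4, 0.2]
gripper_width: 0.0395
```

Run:
```python
from m import *
c=cap('top','top4');s=cap('side','side4');W=pts(c);im=c['image'];Z=W[...,2];v,u=np.indices(Z.shape)
A=(v>165)&(v<275)&(u>195)&(u<285)
rep('grip top',c,A&(im.min(2)>180)&(Z>.19),.227)
g=A&(im.min(2)>180)&(Z>.19);print('z',np.nanmedian(Z[g]))
for n,(a,b) in dict(box=(288,313),cup=(369,311),dish=(197,322)).items():print(n,W[b,a].round(3))
a=cv2.resize(im[165:275,195:305],(400,400),interpolation=2);b=cv2.resize(s['image'][140:260,250:370],(400,400),interpolation=2)
cv2.imwrite('pics/crop5.png',np.hstack([a,b]))
```

```text
grip top [226 198   8  10  70] ctr [581.5 150.8] rect [582.3 151.4] [16.8 12.3] 4.3 line -8.2 x 574.0 590.6 y 144.6 157.6
z 0.22604892339208466
box [ 0.363 -0.003  0.795]
cup [ 0.366 -0.044  0.786]
dish [0.381 0.246 0.011]
```

View pics/crop5.png

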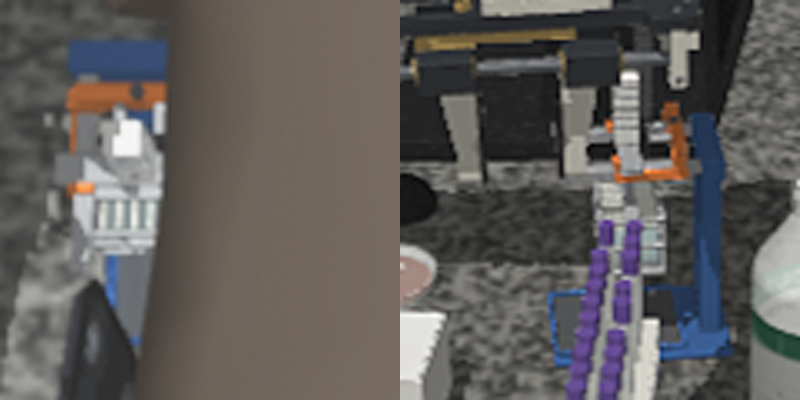

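Both crops show the basket on the blue hook. The grip top at top-view pixel (229,203) measures 0.226 m high, against 0.227 m expected when seated. In the side crop the bar sits behind the orange lip at (620,175) and the grip stands upright. One last check of the bystanders before handing in.

Run:
```python
from h import *
a=pickle.load(open('side0.pkl','rb'))['image'];s=cap('side','side5');b=s['image']
for n,(x0,y0,x1,y1) in dict(carton=(228,228,270,278),cup=(236,278,268,314),dish=(225,210,265,236)).items():
    A=a[y0:y1,x0:x1];B=b[y0-8:y1+8,x0-8:x1+8];m=cv2.matchTemplate(B,A,cv2.TM_CCOEFF_NORMED);_,v,_,l=cv2.minMaxLoc(m);print(n,'shift px',np.array(l)-8,round(v,3))
W=pts(s);im=b
g=W[160:192,300:345];mask=(g[...,2]>.19)&(g[...,1]<.25)&(g[...,1]>.1);print('grip',np.nanmedian(g[mask],0).round(3),mask.sum())
r.close_job();print(r.get_state()['time_s'])
```

```text
carton shift px [0 0] 1.0
cup shift px [0 0] 1.0
dish shift px [0 0] 0.953
grip [0.58  0.145 0.211] 114
the job is handed in; nothing more can be done
the job is handed in; nothing more can be done
```

The basket is hanging on the blue staining hook behind the orange lips, and I handed the job in at about 20.5 s on the robot clock. The hand-in gives no verdict, so I can't say whether it passed.

**What I did:**
- I gripped the white grip at 40 N, lifted the basket 20 mm and drew it out along the grey hook's axis. I then carried it upright to the front of the blue hook.
- With the crossbar about 11 mm above the arms, I felt the buffer touch at TCP x ≈ 0.578 m. I pressed to 7.9 N, which is about 6.7 mm of buffer travel.
- I lowered it in small steps until the arms took the load, at TCP z = 0.2117 m (expected 0.2117 m). I eased back slightly, opened the gripper and withdrew.

**Last checks:**
- **Seating:** the grip top measured 0.226 m high against 0.227 m expected, and it looked upright in the side view.
- **Release:** the force on the tool was about 0 N after opening, and the arm was withdrawn clear of everything.
- **Bystanders:** image matching showed no shift of the carton, cup or dish. The dish match was a little weaker, at 0.95.

**Weak or missing checks:**
- The arm blocked the last top view of the carton and cup, so those two were checked only from the side camera.
- The final grip position across the arms read 4 mm off the gripper's position before release in the partly shadowed top view, and up to 10 mm off in a coarse side-depth reading of the grip's near face. I trusted the position before release, within 1 mm of centre by my estimate of the hook's position; the limit is 12 mm.
- The final buffer travel was not measured directly.

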